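# Third hand at the assembly jig

## Task

Pick up the loose cast jaw block and lay it flat on the bed of the jig, its plain end square against the middle of the jig's sprung pad and the end with the pin pointing away from the pad. Press it steadily towards the fence with about 10 N, which pushes the pad in half of its travel, without ever driving the pad to its stop, and finish while still gripping and pressing the block, so that the fitter can screw it down. Leave the other loose parts where they lie.

Things in the scene. Friction and masses are not known exactly. Their poses are not given: they have to be found in the camera images.
- block: Loose dark cast jaw block, 0.27 to 0.53 kg, lying flat, plain end roughly away from the robot. Body 50 mm wide (own x, -25 to 25), 75 mm long (own y, -42 to 33), 35 mm high. Plain flat end at y = -42 mm; at the other end an 8 mm pin sticks out to y = 42 mm. An 8 mm boss on top (x 9, y -3) rises to 40 mm. Origin on the underside. Grip across the 50 mm width. Jig and block may swap sides.
- plain_end (a point): Centre of the block's plain flat end face, 17.5 mm above its underside; axes as the block's (the face looks along the block's -y).
- jig: Fixed assembly jig. Aluminium bed 170 mm (own x) by 120 mm (own y), its flat top at z = 12 mm. A dark steel fence, 100 mm wide, top at z = 50 mm, stands across the end away from the robot (x = 59 to 81 mm); the sprung pad is in front of it. Origin under the centre of the bed, z = 0 at the worktop. The block is pressed along the jig's +x.
- pad_face (a point): Centre of the steel pad's front face, which looks along the jig's -x; axes as the jig's. The pad is 46 mm wide, 8 mm thick, from z = 14 to 44 mm above the worktop. With the pad out the face lies at x = 30, y = 0, z = 29.5 mm in the jig's frame; it moves with the pad.
- pad (a joint): Travel of the pad towards the fence, in m: 0 fully out, 0.016 at its hard stop. A spring pushes it out: 2 N to start it and 1 N more for each mm (10 N at 0.008). Slides with hardly any friction.
- bearing: Loose ball bearing lying flat, 44 mm diameter, 13 mm high; bystander. Origin under its centre.
- lever: Loose flat transfer lever with a roller, 24 x 130 x 19 mm; bystander. Origin under its middle, long along its y.
- star_knob: Loose black hand knob with a stud upright, 35 x 38 x 43 mm; bystander. Origin under its centre.
- fitting: Loose brass hose fitting, 17 x 40 x 19 mm; bystander. Origin under its middle.
Things that resemble listed ones, but are neither listed nor needed, are in the scene too. There is more than one size of the block; the job needs the larger.

How it is judged:
On the way:
1. the block is picked up: lifted clear of the worktop in the fingers (height (world z) of block above 0.018 m and contact force between block and the fingers above 1 N), for 0.1 s.
At the end, for the whole second after the job is handed in: The gripper still holds the block (over 2 N at the fingers), which lies flat on the bed (within 4 mm of height, 0.07 rad of tilt), plain end on the pad, within 9 mm of the pad's middle and 0.1 rad of square; it presses the pad with 6 to 14 N (pad in by about 4 to 12 mm of 16) and is at rest (contact force between block and pad between 6 and 14 N and value of joint pad between 0.003 and 0.013 m and x of plain_end in the frame of pad_face between -0.005 and 0.005 m and y of plain_end in the frame of pad_face between -0.009 and 0.009 m and z of plain_end in the frame of pad_face between -0.004 and 0.005 m and angle between the y axis of block and the x axis of jig, either way round below 0.1 rad and angle between block's own z axis and vertical below 0.07 rad and contact force between block and the fingers above 2 N and linear speed of block below 0.01 m/s and velocity of joint pad below 0.005 m/s); the arm keeps its last pose, push and grip.
It fails at once if the pad is driven to its hard stop (value of joint pad above 0.0155 m).
It fails at once if the bearing is moved from its place by more than 20 mm (distance of bearing from where it was at the start of the episode above 0.02 m).
It fails at once if the lever is moved from its place by more than 20 mm (distance of lever from where it was at the start of the episode above 0.02 m).
It fails at once if the knob is moved from its place by more than 20 mm (distance of star_knob from where it was at the start of the episode above 0.02 m).
It fails at once if the fitting is moved from its place by more than 20 mm (distance of fitting from where it was at the start of the episode above 0.02 m).
It also fails if it takes over 48 s, if anything falls off the work surface, if the arm or the gripper's body presses on something with over 40 N, if the wrist force passes 120 N, or if a joint passes its speed limit or range.

## Robot

A 7-joint arm with a two-finger parallel gripper is mounted at the origin on a cart in front of the work surface, level with it; the furniture and walls round the work are solid. World frame = base frame: x ahead of the robot, y to its left, z up, the work surface at z = 0. Lengths are in m, angles in rad, forces in N, time in s.
With the tool pointing down it reaches from about 0.425 to 0.925 m from the base axis. Payload 6.8 kg.
Tool frame: the origin (TCP) lies midway between the tips of the shut fingers; the grasp point (between the pads) lies 19 mm behind it; z points along the fingers, y is the line along which they close (so a half turn about z gives the same grasp; the last joint's range is limited). The gripper opens to 85 mm and grips with 20 to 120 N. Pads are 22 mm wide; open, the fingers measure 114 mm over their backs; the gripper's body (76 mm by 85 mm) begins 54 mm behind the grasp point. The pads swing forward as they close: fully open they stand 13 mm farther back than shut.
Start: joints at [-1.386, 0.477, 0.022, 1.555, -0.011, 1.109, -0.083], TCP at [0.195, 0.646, 0.231] pointing down, gripper open.
Joint ranges: [-2.96, 2.96], [-0.34, 2.1], [-1.41, 1.46], [0.24, 2.44], [-1.37, 4.51], [0.17, 1.92], [-2.96, 2.96]. Speed limits (rad/s): [2.39, 2.39, 3.14, 3.14, 3.14, 3.14, 3.14].

## Interface

Orientations are given as a unit quaternion [w, x, y, z].
In Python, from station import bot gives the robot as it stands.
- The arm moves only by the tool jog_arm, never from a script. Its argument "rows" is a list of rows, each an object of numbers: "fingers": the finger opening in mm, from 0 to 85.4; "x", "y", "z": the shift along the tool's x, y, z in mm; "ax", "ay", "az": the turn, a rotation vector about the tool's x, y, z in degrees. A call has exactly 8 rows; each row shifts and turns the commanded pose from where the row before left it, along the tool's axes as they then stand; what a row does not reach is not made up. A row lasts 1/10 s, in which the tool goes at most 50 mm and 8.59 degrees, less where a joint would pass 70% of its speed; a pose out of reach is approached as far as the arm can. A call with a gripper value outside its range is refused whole. The fingers move at their own pace and stop on an object; "force" is the grip in N (left out, the last holds). Time passes only in rows, so rows that do not move let the fingers close, or fill a call up. It gives the time, the measured TCP pose, the force, the opening and the grip force at its end, in the units of the state.
- bot.get_obs(): the state, without advancing time (a new reading comes with each control period).
- bot.read_camera(name): name is "scene" or "top" or "wrist"; returns a dict with "pixels" (384x512x3 uint8, red, green, blue), "vertical_fov" (degrees; the focal length in pixels is half the picture's height over the tangent of half this angle, whatever the lens; pixels are square), "cx", "cy" (the principal point, pixels), "world_from_camera" (4x4, takes a point from camera to world coordinates). Camera axes: x right, y down, z forward; pixel columns grow to the right and rows downward; lengths in m; the calibration is good to about 2 mm. The wrist camera is an equidistant fisheye: a pixel r from the principal point sees the ray r / f radians off the axis. A picture is of the moment at which its call begins. There is no depth.
- bot.hand_in(): hands the job in; it is judged then, once.
The state is a dict: "t": time; "q": joint angles; "joint_vel": joint speeds; "joint_torque": joint torques, N m; "eef_pos": TCP position; "tool_rot": TCP orientation; "contact_force": force on the tool from outside, world axes, zero at the start; "torque": the same for the moment, N m; "gripper_width": opening from 0.0 (shut) to 1.0 (fully open); "grasp_force": force on a finger pad.
Only numpy, scipy, OpenCV 4.12 (cv2) and the standard library are available. Lean on these libraries where they do the work, as an engineer would, in place of code of your own. Each camera call takes 0.05 s, during which the arm holds its last target. There are 200 camera calls.

## Working session

There is one attempt and no reset: what is moved stays moved. The work goes in short steps, Python scripts to look and compute and a tool call to move; the robot and the scene stay as the last step left them, time stands still between calls to the robot, and variables do not carry over. Pictures are saved under pics/ and viewed, at most 10 in all, crops included, and the job is handed in when it is done.

Besides the shell and the picture viewer there is one more tool, called after ">>>" as name(argument=value, ...) on one line, values as JSON. jog_arm: Moves the arm, as the interface text tells. Its arguments: {"type":"object","properties":{"rows":{"type":"array","items":{"type":"object","properties":{"fingers":{"type":"number"},"x":{"type":"number"},"y":{"type":"number"},"z":{"type":"number"},"ax":{"type":"number"},"ay":{"type":"number"},"az":{"type":"number"}}}},"force":{"type":"number"}},"required":["rows"]}

```bash
mkdir -p pics; cat > h.py <<'E'
import numpy as np, cv2
from station import bot
def cam(n):
    c=bot.read_camera(n); 
    return c
def save(c,f,crop=None,s=1):
    p=c["pixels"][:,:,::-1]
    if crop: u0,v0,u1,v1=crop; p=p[v0:v1,u0:u1]
    cv2.imwrite("pics/"+f,cv2.resize(p,None,fx=s,fy=s,interpolation=cv2.INTER_CUBIC))
def pt(c,u,v,z,fish=False):
    T=np.array(c["world_from_camera"]); f=192/np.tan(np.radians(c["vertical_fov"])/2)
    a=np.array([u-c["cx"],v-c["cy"]])
    if fish:
        r=np.hypot(*a); d=np.array([*(a/r*np.sin(r/f)),np.cos(r/f)])
    else: d=np.array([*(a/f),1])
    d=T[:3,:3]@d; o=T[:3,3]
    return o+d*(z-o[2])/d[2]
def state():
    o=bot.get_obs(); print({k:np.round(o[k],3).tolist() for k in ["t","q","eef_pos","tool_rot","contact_force","gripper_width","grasp_force"]})
E
python3 - <<'E'
from h import *
import pickle
state()
for n in ["top","scene"]:
    c=cam(n); pickle.dump(c,open(n+".pkl","wb")); save(c,n+".png",None,1.5625); print(c["vertical_fov"],c["cx"],c["cy"],np.round(c["world_from_camera"],3).tolist())
E
```

```text
{'t': 0.0, 'q': [-1.386, 0.478, 0.022, 1.556, -0.012, 1.109, -0.083], 'eef_pos': [0.195, 0.646, 0.23], 'tool_rot': [-0.0, 0.146, 0.989, -0.001], 'contact_force': [-0.271, 1.424, 0.6], 'gripper_width': 0.998, 'grasp_force': 0.0}
56.60896581441921 253.65734612862286 191.5406902160173 [[-0.02, -0.986, 0.164, 0.324], [-1.0, 0.022, 0.01, 0.06], [-0.013, -0.163, -0.986, 1.043], [0.0, 0.0, 0.0, 1.0]]
47.49279983670172 258.8084943450256 192.45633317541515 [[0.487, -0.615, 0.621, -0.137], [-0.873, -0.33, 0.358, -0.322], [-0.015, -0.717, -0.697, 0.766], [0.0, 0.0, 0.0, 1.0]]
```

View pics/top.png

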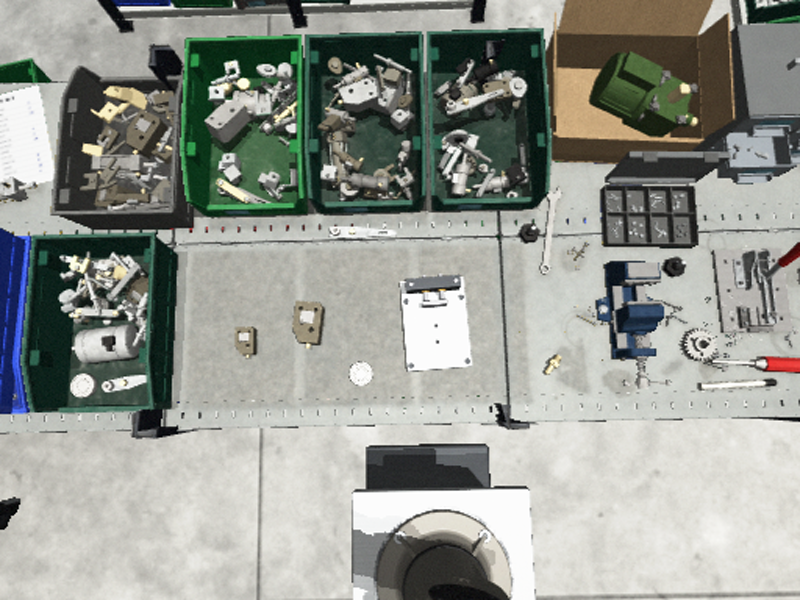

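View pics/scene.png

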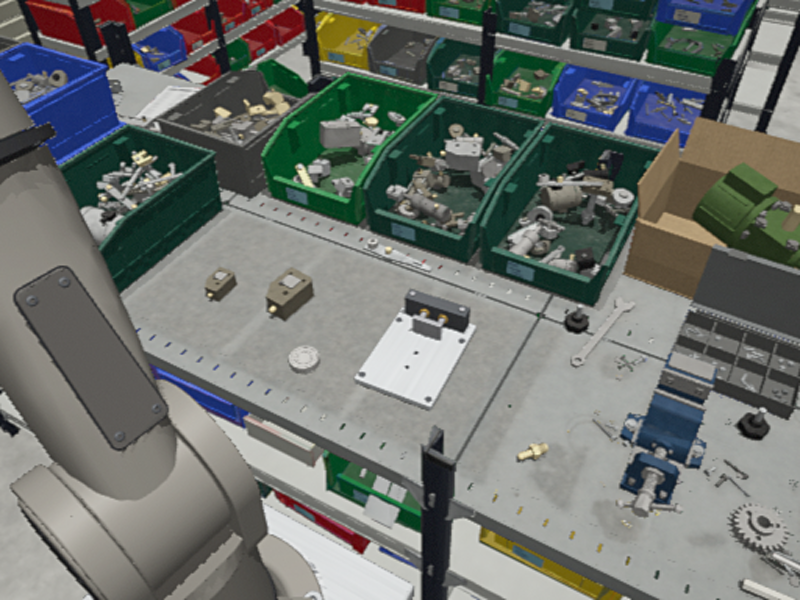

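The top view shows the large block at (308,323), the small look-alike at (245,342), the bearing at (360,374) and the jig at (437,322) with its fence away from the robot. The coordinates are in the enlarged picture. I'll crop for detail.

```bash
python3 - <<'E'
from h import *
import pickle
c=pickle.load(open("top.pkl","rb")); save(c,"topc.png",(145,165,310,255),4.8)
E
```

```text
(no output)
```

View pics/topc.png

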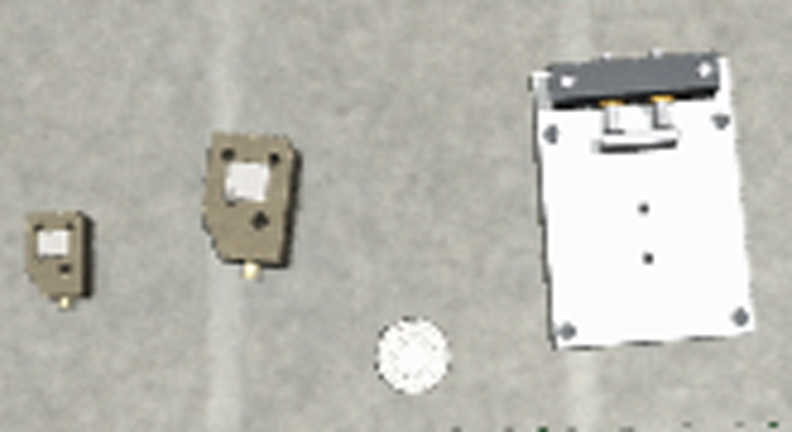

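The crop shows the block's top face with its plain end at (213–290,135–143) and the pin at (250,270). The bed corners are (555,348), (753,328), (728,57) and (533,75), and the pad front top edge runs (600,146)–(677,140).

```bash
python3 - <<'E'
from h import *
import pickle
c=pickle.load(open("top.pkl","rb"))
P=lambda x,y,z: np.round(pt(c,145+x/4.8,165+y/4.8,z),4)
for n,x,y,z in [("FL",213,133,.035),("FR",291,140,.035),("NR",279,265,.035),("pin",250,270,.018),
 ("bNL",555,348,.012),("bNR",753,328,.012),("bFR",728,57,.012),("bFL",533,75,.012),("padL",600,145,.044),("padR",677,139,.044),("bearing",413,355,.013),("fenFL",550,68,.05),("fenFR",718,55,.05),("small",55,253,.02),("hole1",644,209,.012),("hole2",648,258,.012)]: print(n,P(x,y,z))
E
```

```text
FL [0.4915 0.255  0.035 ]
FR [0.4862 0.2082 0.035 ]
NR [0.4117 0.2152 0.035 ]
pin [0.4105 0.2352 0.018 ]
bNL [0.3605 0.0533 0.012 ]
bNR [ 0.37   -0.0654  0.012 ]
bFR [ 0.5356 -0.057   0.012 ]
bFL [0.5271 0.0629 0.012 ]
padL [0.4778 0.0242 0.044 ]
padR [ 0.4803 -0.0214  0.044 ]
bearing [0.3581 0.1382 0.013 ]
fenFL [0.5236 0.0527 0.05  ]
fenFR [ 0.5291 -0.0468  0.05  ]
small [0.423  0.3524 0.02  ]
hole1 [ 0.4429 -0.0025  0.012 ]
hole2 [ 0.4132 -0.004   0.012 ]
```

>>> jog_arm(rows=[{"x": -36, "y": -31}, {"x": -36, "y": -31}, {"x": -36, "y": -31}, {"x": -36, "y": -31}, {"x": -36, "y": -31}, {"x": -36, "y": -31}, {"x": -36, "y": -31}, {"x": -36, "y": -31}])

```text
invalid input
```

>>> jog_arm(rows=[{"fingers": 85, "x": -36, "y": -31, "z": 0, "ax": 0, "ay": 0, "az": 0}, {"fingers": 85, "x": -36, "y": -31, "z": 0, "ax": 0, "ay": 0, "az": 0}, {"fingers": 85, "x": -36, "y": -31, "z": 0, "ax": 0, "ay": 0, "az": 0}, {"fingers": 85, "x": -36, "y": -31, "z": 0, "ax": 0, "ay": 0, "az": 0}, {"fingers": 85, "x": -36, "y": -31, "z": 0, "ax": 0, "ay": 0, "az": 0}, {"fingers": 85, "x": -36, "y": -31, "z": 0, "ax": 0, "ay": 0, "az": 0}, {"fingers": 85, "x": -36, "y": -31, "z": 0, "ax": 0, "ay": 0, "az": 0}, {"fingers": 85, "x": -36, "y": -31, "z": 0, "ax": 0, "ay": 0, "az": 0}], force=40)

```text
t: 0.9
eef_pos: [0.3996, 0.3238, 0.2312]
tool_rot: [-0.0, 0.146, 0.989, -0.0]
contact_force: [0.7, 0.7, -0.7]
gripper_width: 0.998
grasp_force: 0.0
```

```bash
cat >> h.py <<'E'
def togo(x,y,z,phi):
    "tool-axis shift (mm) to world target, and az (deg) to put tool y at world angle phi (mod 180)"
    from scipy.spatial.transform import Rotation as R
    o=bot.get_obs(); w,a,b,c=o["tool_rot"]; M=R.from_quat([a,b,c,w]).as_matrix()
    d=M.T@(np.array([x,y,z])-o["eef_pos"])*1000
    cur=np.degrees(np.arctan2(M[1,1],M[0,1])); e=(phi-cur+90)%180-90
    print("t",round(float(o["t"]),2),"eef",np.round(o["eef_pos"],4),"shift",np.round(d,1),"az",round(-e,2),"toolz",np.round(M[:,2],3),"F",np.round(o["contact_force"],1),"grip",round(float(o["gripper_width"]),3),np.round(o["grasp_force"],1))
E
python3 -c "
from h import *
state(); togo(.455,.235,.2,84)"
```

```text
{'t': 0.9, 'q': [-0.932, 0.211, 0.15, 1.944, -0.038, 0.989, 0.514], 'eef_pos': [0.4, 0.324, 0.231], 'tool_rot': [-0.0, 0.146, 0.989, -0.0], 'contact_force': [0.693, 0.712, -0.72], 'gripper_width': 0.998, 'grasp_force': 0.0}
t 0.9 eef [0.3996 0.3238 0.2312] shift [-78.7 -69.   31.2] az -10.78 toolz [-0. -0. -1.] F [ 0.7  0.7 -0.7] grip 0.998 0.0
```

>>> jog_arm(rows=[{"fingers": 85, "x": -26, "y": -23, "z": 10, "ax": 0, "ay": 0, "az": 0}, {"fingers": 85, "x": -26, "y": -23, "z": 10, "ax": 0, "ay": 0, "az": 0}, {"fingers": 85, "x": -26, "y": -23, "z": 10, "ax": 0, "ay": 0, "az": 0}, {"fingers": 85, "x": 0, "y": 0, "z": 0, "ax": 0, "ay": 0, "az": -5.4}, {"fingers": 85, "x": 0, "y": 0, "z": 0, "ax": 0, "ay": 0, "az": -5.4}, {"fingers": 85, "x": 0, "y": 0, "z": 0, "ax": 0, "ay": 0, "az": 0}, {"fingers": 85, "x": 0, "y": 0, "z": 0, "ax": 0, "ay": 0, "az": 0}, {"fingers": 85, "x": 0, "y": 0, "z": 0, "ax": 0, "ay": 0, "az": 0}])

```text
t: 1.7
eef_pos: [0.4535, 0.2373, 0.2012]
tool_rot: [-0.0, 0.053, 0.999, -0.0]
contact_force: [0.4, -0.4, 1.0]
gripper_width: 0.991
grasp_force: 0.0
```

```bash
python3 -c "
from h import *
import pickle
togo(.455,.235,.2,84)
c=cam('wrist'); pickle.dump(c,open('w1.pkl','wb')); save(c,'w1.png',None,1.5625); print(c['vertical_fov'],c['cx'],c['cy'],np.round(c['world_from_camera'],3).tolist())"
```

```text
t 1.7 eef [0.4535 0.2373 0.2012] shift [-1.7 -2.2  1.2] az -0.05 toolz [-0. -0. -1.] F [ 0.4 -0.4  1. ] grip 0.991 0.0
65.70646984690485 255.15502659272423 192.05554974726525 [[0.106, 0.942, 0.319, 0.371], [0.994, -0.1, -0.034, 0.247], [0.0, 0.321, -0.947, 0.345], [0.0, 0.0, 0.0, 1.0]]
```

View pics/w1.png

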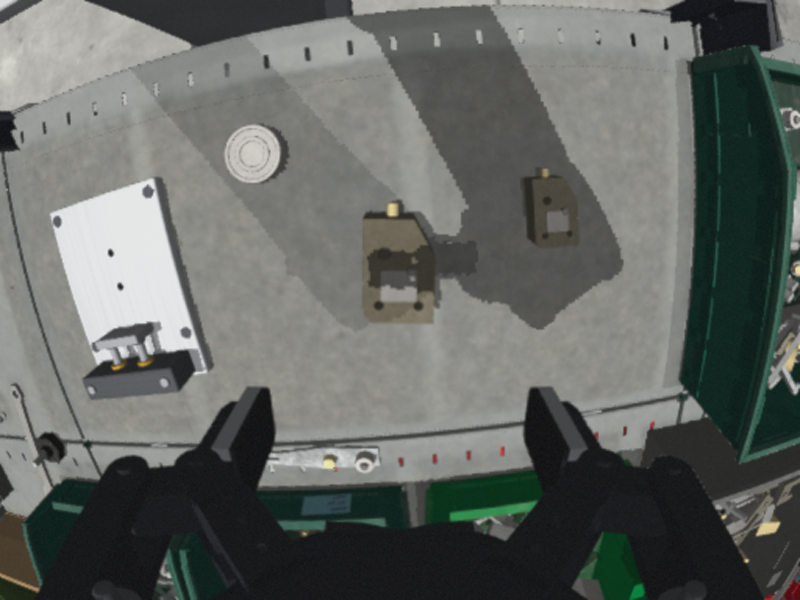

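The wrist view shows the block with its plain end edge at (362,322)–(435,322), its left side edge up to (364,218) and the pin at (392,207). The pad is near (128,330).

```bash
python3 - <<'E'
from h import *
import pickle
c=pickle.load(open("w1.pkl","rb"))
P=lambda x,y,z: np.round(pt(c,x/1.5625,y/1.5625,z,True),4)
for n,x,y,z in [("FR",362,322,.035),("FL",435,322,.035),("NR",365,218,.035),("pin",392,203,.018),("bear",252,153,.013),("padA",95,346,.044),("padB",158,326,.044),("bNR",51,212,.012),("bNL",155,179,.012),("fenR",87,372,.05),("fenL",190,350,.05)]: print(n,P(x,y,z))
E
```

```text
FR [0.4886 0.2076 0.035 ]
FL [0.4942 0.2597 0.035 ]
NR [0.4146 0.2192 0.035 ]
pin [0.4084 0.2379 0.018 ]
bear [0.359  0.1408 0.013 ]
padA [ 0.4853 -0.0213  0.044 ]
padB [0.4732 0.0495 0.044 ]
bNR [ 0.3686 -0.0617  0.012 ]
bNL [0.3636 0.0565 0.012 ]
fenR [ 0.5062 -0.0356  0.05  ]
fenL [0.4926 0.0759 0.05  ]
```

>>> jog_arm(rows=[{"fingers": 75, "x": -5, "y": -1, "z": 30, "ax": 0, "ay": 0, "az": 0}, {"fingers": 75, "x": 0, "y": 0, "z": 40, "ax": 0, "ay": 0, "az": 0.5}, {"fingers": 75, "x": 0, "y": 0, "z": 40, "ax": 0, "ay": 0, "az": 0}, {"fingers": 75, "x": 0, "y": 0, "z": 35, "ax": 0, "ay": 0, "az": 0}, {"fingers": 75, "x": 0, "y": 0, "z": 25, "ax": 0, "ay": 0, "az": 0}, {"fingers": 75, "x": 0, "y": 0, "z": 15, "ax": 0, "ay": 0, "az": 0}, {"fingers": 75, "x": 0, "y": 0, "z": 5, "ax": 0, "ay": 0, "az": 0}, {"fingers": 75, "x": 0, "y": 0, "z": 0, "ax": 0, "ay": 0, "az": 0}])

```text
t: 2.55
eef_pos: [0.4584, 0.2356, 0.0109]
tool_rot: [-0.0, 0.057, 0.998, -0.0]
contact_force: [-0.3, -0.4, 0.5]
gripper_width: 0.879
grasp_force: 0.0
```

```bash
python3 -c "
from h import *
import pickle
togo(.459,.2365,.003,83.5)
c=cam('wrist'); pickle.dump(c,open('w2.pkl','wb')); save(c,'w2.png',None,1.5625)"
```

```text
t 2.55 eef [0.4584 0.2356 0.0109] shift [-0.5  0.9  7.9] az 0.01 toolz [-0.001 -0.001 -1.   ] F [-0.3 -0.4  0.5] grip 0.879 0.0
```

View pics/w2.png

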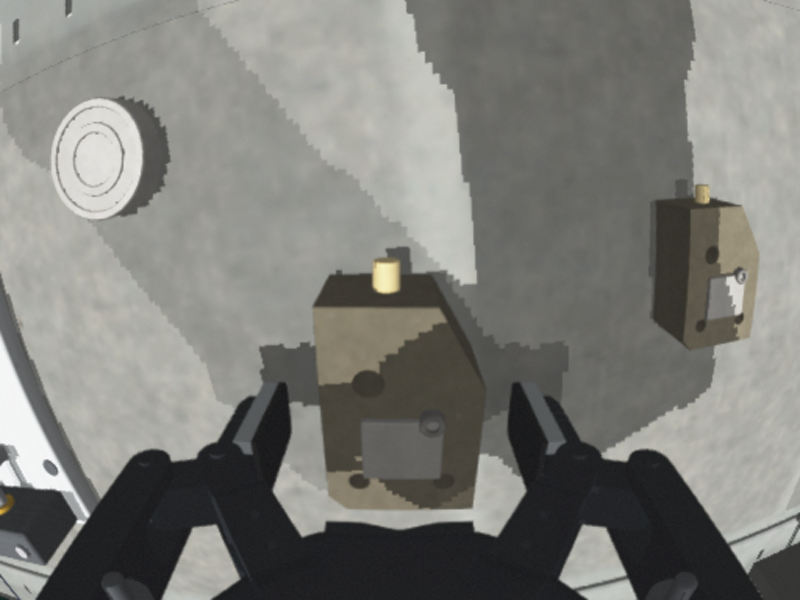

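The block sits centred between the open fingers (block about 320–480, fingers at 280 and 520). I'll go down 8 mm and grip.

>>> jog_arm(rows=[{"fingers": 75, "x": 0, "y": 0, "z": 5, "ax": 0, "ay": 0, "az": 0}, {"fingers": 65, "x": 0, "y": 0, "z": 3, "ax": 0, "ay": 0, "az": 0}, {"fingers": 50, "x": 0, "y": 0, "z": 0, "ax": 0, "ay": 0, "az": 0}, {"fingers": 35, "x": 0, "y": 0, "z": 0, "ax": 0, "ay": 0, "az": 0}, {"fingers": 35, "x": 0, "y": 0, "z": 0, "ax": 0, "ay": 0, "az": 0}, {"fingers": 35, "x": 0, "y": 0, "z": 0, "ax": 0, "ay": 0, "az": 0}, {"fingers": 35, "x": 0, "y": 0, "z": 0, "ax": 0, "ay": 0, "az": 0}, {"fingers": 35, "x": 0, "y": 0, "z": 0, "ax": 0, "ay": 0, "az": 0}], force=60)

```text
t: 3.4
eef_pos: [0.4587, 0.2357, 0.0037]
tool_rot: [0.0, 0.057, 0.998, 0.0]
contact_force: [-0.9, -0.3, 5.9]
gripper_width: 0.578
grasp_force: 63.1
```

```bash
python3 -c "
from h import *
togo(.459,.2365,.06,83.5)"
```

```text
t 3.4 eef [0.4587 0.2357 0.0037] shift [ -0.2   0.8 -56.3] az 0.01 toolz [ 0.  0. -1.] F [-0.9 -0.3  5.9] grip 0.578 63.1
```

>>> jog_arm(rows=[{"fingers": 35, "x": 0, "y": 0, "z": -20, "ax": 0, "ay": 0, "az": 0}, {"fingers": 35, "x": 0, "y": 0, "z": -40, "ax": 0, "ay": 0, "az": 0}, {"fingers": 35, "x": 0, "y": -10, "z": -25, "ax": 0, "ay": 0, "az": 0}, {"fingers": 35, "x": 0, "y": -30, "z": 0, "ax": 0, "ay": 0, "az": 0}, {"fingers": 35, "x": 0, "y": -40, "z": 0, "ax": 0, "ay": 0, "az": 0}, {"fingers": 35, "x": 0, "y": -40, "z": 0, "ax": 0, "ay": 0, "az": 0}, {"fingers": 35, "x": 0, "y": -40, "z": 0, "ax": 0, "ay": 0, "az": 0}, {"fingers": 35, "x": 0, "y": -30, "z": 0, "ax": 0, "ay": 0, "az": 0}])

```text
t: 4.2
eef_pos: [0.4359, 0.0442, 0.088]
tool_rot: [-0.001, 0.057, 0.998, -0.0]
contact_force: [-0.3, -0.3, -1.8]
gripper_width: 0.575
grasp_force: 63.4
```

>>> jog_arm(rows=[{"fingers": 35, "x": 0, "y": -30, "z": 0, "ax": 0, "ay": 0, "az": 0}, {"fingers": 35, "x": 0, "y": -20, "z": 0, "ax": 0, "ay": 0, "az": 0}, {"fingers": 35, "x": 0, "y": 0, "z": 0, "ax": 0, "ay": 0, "az": -5}, {"fingers": 35, "x": 0, "y": 0, "z": 0, "ax": 0, "ay": 0, "az": -5}, {"fingers": 35, "x": 0, "y": 0, "z": 0, "ax": 0, "ay": 0, "az": 0}, {"fingers": 35, "x": 0, "y": 0, "z": 0, "ax": 0, "ay": 0, "az": 0}, {"fingers": 35, "x": 0, "y": 0, "z": 0, "ax": 0, "ay": 0, "az": 0}, {"fingers": 35, "x": 0, "y": 0, "z": 0, "ax": 0, "ay": 0, "az": 0}])

```text
t: 5.0
eef_pos: [0.4315, -0.0027, 0.0882]
tool_rot: [-0.0, -0.03, 1.0, -0.0]
contact_force: [-0.3, -0.0, -2.9]
gripper_width: 0.576
grasp_force: 63.4
```

```bash
python3 -c "
from h import *
import pickle
togo(.431,-.003,.06,93.6)
c=cam('top'); pickle.dump(c,open('t3.pkl','wb')); save(c,'t3.png',(235,155,335,235),7)
c=cam('wrist'); pickle.dump(c,open('w3.pkl','wb')); save(c,'w3.png',None,1.5625)"
```

```text
t 5.0 eef [ 0.4315 -0.0027  0.0882] shift [ 0.5 -0.3 28.2] az -0.11 toolz [-0. -0. -1.] F [-0.3 -0.  -2.9] grip 0.576 63.4
```

View pics/w3.png

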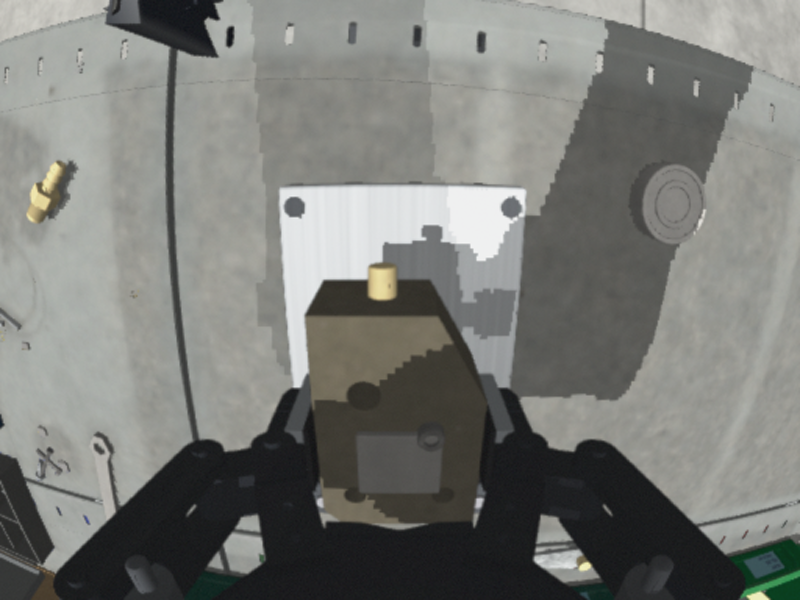

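View pics/t3.png

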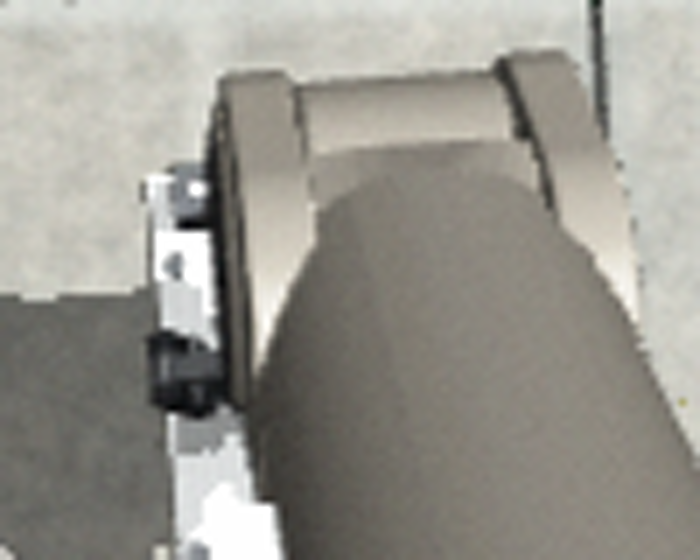

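The wrist view shows the block in hand (front top edge (306,316)–(440,316), plain end at about (325,521)–(475,521)) above the bed, whose near corners are (280,187) and (525,187). The arm blocks the top view.

```bash
python3 - <<'E'
from h import *
import pickle
c=pickle.load(open("w3.pkl","rb"))
P=lambda x,y,z: np.round(pt(c,x/1.5625,y/1.5625,z,True),4)
for n,x,y,z in [("bNR",280,187,.012),("bNL",525,187,.012),("sideR",293,372,.012),("sideL",514,372,.012),("bFR",306,316,.1195),("bFL~",440,316,.1195),("plR",325,521,.1195),("plL",474,521,.1195),("leftmid",486,406,.1195),("rmid",313,406,.1195),("pin",383,264,.1025)]: print(n,P(x,y,z))
E
```

```text
bNR [ 0.3687 -0.063   0.012 ]
bNL [0.3614 0.0546 0.012 ]
sideR [ 0.467  -0.0573  0.012 ]
sideL [0.4599 0.0624 0.012 ]
bFR [ 0.392  -0.0289  0.1195]
bFL~ [0.3899 0.006  0.1195]
plR [ 0.4665 -0.025   0.1195]
plL [0.4635 0.0254 0.1195]
leftmid [0.4166 0.0219 0.1195]
rmid [ 0.4195 -0.0274  0.1195]
pin [ 0.3813 -0.0097  0.1025]
```

>>> jog_arm(rows=[{"fingers": 35, "x": 0, "y": 1.5, "z": 15, "ax": 0, "ay": 0, "az": 0}, {"fingers": 35, "x": 0, "y": 0, "z": 20, "ax": 0, "ay": 0, "az": 0}, {"fingers": 35, "x": 0, "y": 0, "z": 18, "ax": 0, "ay": 0, "az": 0}, {"fingers": 35, "x": 0, "y": 0, "z": 10, "ax": 0, "ay": 0, "az": 0}, {"fingers": 35, "x": 0, "y": 0, "z": 5, "ax": 0, "ay": 0, "az": 0}, {"fingers": 35, "x": 0, "y": 0, "z": 2, "ax": 0, "ay": 0, "az": 0}, {"fingers": 35, "x": 0, "y": 0, "z": 0, "ax": 0, "ay": 0, "az": 0}, {"fingers": 35, "x": 0, "y": 0, "z": 0, "ax": 0, "ay": 0, "az": 0}])

```text
t: 5.9
eef_pos: [0.4319, -0.0013, 0.0188]
tool_rot: [0.001, -0.031, 1.0, 0.0]
contact_force: [0.1, -0.3, -2.7]
gripper_width: 0.573
grasp_force: 63.4
```

>>> jog_arm(rows=[{"fingers": 35, "x": 0, "y": 0, "z": 1, "ax": 0, "ay": 0, "az": 0}, {"fingers": 35, "x": 0, "y": 0, "z": 0, "ax": 0, "ay": 0, "az": 0}, {"fingers": 35, "x": 0, "y": 0, "z": 0, "ax": 0, "ay": 0, "az": 0}, {"fingers": 35, "x": 0, "y": 0, "z": 0, "ax": 0, "ay": 0, "az": 0}, {"fingers": 35, "x": 0, "y": 0, "z": 0, "ax": 0, "ay": 0, "az": 0}, {"fingers": 35, "x": 0, "y": 0, "z": 0, "ax": 0, "ay": 0, "az": 0}, {"fingers": 35, "x": 0, "y": 0, "z": 0, "ax": 0, "ay": 0, "az": 0}, {"fingers": 35, "x": 0, "y": 0, "z": 0, "ax": 0, "ay": 0, "az": 0}])

```text
t: 6.7
eef_pos: [0.4314, -0.0014, 0.0173]
tool_rot: [-0.0, -0.031, 1.0, -0.0]
contact_force: [-0.1, 0.3, -2.6]
gripper_width: 0.575
grasp_force: 63.4
```

>>> jog_arm(rows=[{"fingers": 35, "x": 0, "y": 0, "z": 1, "ax": 0, "ay": 0, "az": 0}, {"fingers": 35, "x": 0, "y": 0, "z": 0, "ax": 0, "ay": 0, "az": 0}, {"fingers": 35, "x": 0, "y": 0, "z": 0.6, "ax": 0, "ay": 0, "az": 0}, {"fingers": 35, "x": 0, "y": 0, "z": 0, "ax": 0, "ay": 0, "az": 0}, {"fingers": 35, "x": 0, "y": 0, "z": 0, "ax": 0, "ay": 0, "az": 0}, {"fingers": 35, "x": 0, "y": 0, "z": 0, "ax": 0, "ay": 0, "az": 0}, {"fingers": 35, "x": 0, "y": 0, "z": 0, "ax": 0, "ay": 0, "az": 0}, {"fingers": 35, "x": 0, "y": 0, "z": 0, "ax": 0, "ay": 0, "az": 0}])

```text
t: 7.5
eef_pos: [0.4315, -0.0013, 0.0157]
tool_rot: [-0.0, -0.031, 1.0, 0.0]
contact_force: [-0.5, 0.1, -2.1]
gripper_width: 0.578
grasp_force: 63.5
```

>>> jog_arm(rows=[{"fingers": 35, "x": -2, "y": 0, "z": 0.3, "ax": 0, "ay": 0, "az": 0}, {"fingers": 35, "x": -3, "y": 0, "z": 0, "ax": 0, "ay": 0, "az": 0}, {"fingers": 35, "x": -3, "y": 0, "z": 0, "ax": 0, "ay": 0, "az": 0}, {"fingers": 35, "x": -3, "y": 0, "z": 0, "ax": 0, "ay": 0, "az": 0}, {"fingers": 35, "x": -2, "y": 0, "z": 0, "ax": 0, "ay": 0, "az": 0}, {"fingers": 35, "x": -1, "y": 0, "z": 0, "ax": 0, "ay": 0, "az": 0}, {"fingers": 35, "x": 0, "y": 0, "z": 0, "ax": 0, "ay": 0, "az": 0}, {"fingers": 35, "x": 0, "y": 0, "z": 0, "ax": 0, "ay": 0, "az": 0}])

```text
t: 8.3
eef_pos: [0.443, -0.0008, 0.0156]
tool_rot: [-0.002, -0.031, 1.0, 0.0]
contact_force: [-7.5, -0.6, 13.2]
gripper_width: 0.573
grasp_force: 65.6
```

>>> jog_arm(rows=[{"fingers": 35, "x": 0, "y": 0, "z": -0.4, "ax": 0, "ay": 0, "az": 0}, {"fingers": 35, "x": 0, "y": 0, "z": 0, "ax": 0, "ay": 0, "az": 0}, {"fingers": 35, "x": 0, "y": 0, "z": 0, "ax": 0, "ay": 0, "az": 0}, {"fingers": 35, "x": 0, "y": 0, "z": 0, "ax": 0, "ay": 0, "az": 0}, {"fingers": 35, "x": 0, "y": 0, "z": 0, "ax": 0, "ay": 0, "az": 0}, {"fingers": 35, "x": 0, "y": 0, "z": 0, "ax": 0, "ay": 0, "az": 0}, {"fingers": 35, "x": 0, "y": 0, "z": 0, "ax": 0, "ay": 0, "az": 0}, {"fingers": 35, "x": 0, "y": 0, "z": 0, "ax": 0, "ay": 0, "az": 0}])

```text
t: 9.1
eef_pos: [0.4456, -0.0005, 0.0158]
tool_rot: [0.0, -0.031, 1.0, 0.0]
contact_force: [-0.7, 0.3, -0.8]
gripper_width: 0.574
grasp_force: 63.7
```

```bash
python3 -c "
from h import *
togo(.46,0,.0157,93.6); print(bot.get_obs()['torque'])"
```

```text
t 9.1 eef [ 0.4456 -0.0005  0.0158] shift [-14.4  -0.4   0.1] az -0.07 toolz [ 0.  0. -1.] F [-0.7  0.3 -0.8] grip 0.574 63.7
[0.02382342 0.04269596 0.01071727]
```

>>> jog_arm(rows=[{"fingers": 35, "x": -1, "y": 0, "z": -0.1, "ax": 0, "ay": 0, "az": 0}, {"fingers": 35, "x": -1, "y": 0, "z": 0, "ax": 0, "ay": 0, "az": 0}, {"fingers": 35, "x": -1, "y": 0, "z": 0, "ax": 0, "ay": 0, "az": 0}, {"fingers": 35, "x": 0, "y": 0, "z": 0, "ax": 0, "ay": 0, "az": 0}, {"fingers": 35, "x": 0, "y": 0, "z": 0, "ax": 0, "ay": 0, "az": 0}, {"fingers": 35, "x": 0, "y": 0, "z": 0, "ax": 0, "ay": 0, "az": 0}, {"fingers": 35, "x": 0, "y": 0, "z": 0, "ax": 0, "ay": 0, "az": 0}, {"fingers": 35, "x": 0, "y": 0, "z": 0, "ax": 0, "ay": 0, "az": 0}])

```text
t: 9.9
eef_pos: [0.4467, -0.0004, 0.0156]
tool_rot: [-0.002, -0.031, 1.0, 0.0]
contact_force: [-4.8, -0.3, 2.5]
gripper_width: 0.573
grasp_force: 64.3
```

>>> jog_arm(rows=[{"fingers": 35, "x": -1, "y": 0, "z": -0.3, "ax": 0, "ay": 0, "az": 0}, {"fingers": 35, "x": -1, "y": 0, "z": 0, "ax": 0, "ay": 0, "az": 0}, {"fingers": 35, "x": -1, "y": 0, "z": 0, "ax": 0, "ay": 0, "az": 0}, {"fingers": 35, "x": 0, "y": 0, "z": 0, "ax": 0, "ay": 0, "az": 0}, {"fingers": 35, "x": 0, "y": 0, "z": 0, "ax": 0, "ay": 0, "az": 0}, {"fingers": 35, "x": 0, "y": 0, "z": 0, "ax": 0, "ay": 0, "az": 0}, {"fingers": 35, "x": 0, "y": 0, "z": 0, "ax": 0, "ay": 0, "az": 0}, {"fingers": 35, "x": 0, "y": 0, "z": 0, "ax": 0, "ay": 0, "az": 0}])

```text
t: 10.7
eef_pos: [0.45, -0.0002, 0.0157]
tool_rot: [-0.001, -0.031, 1.0, -0.0]
contact_force: [-5.7, -0.7, -3.1]
gripper_width: 0.57
grasp_force: 63.5
```

>>> jog_arm(rows=[{"fingers": 35, "x": -1, "y": 0, "z": 0, "ax": 0, "ay": 0, "az": 0}, {"fingers": 35, "x": -1, "y": 0, "z": 0, "ax": 0, "ay": 0, "az": 0}, {"fingers": 35, "x": -1, "y": 0, "z": 0, "ax": 0, "ay": 0, "az": 0}, {"fingers": 35, "x": -1, "y": 0, "z": 0, "ax": 0, "ay": 0, "az": 0}, {"fingers": 35, "x": 0, "y": 0, "z": 0, "ax": 0, "ay": 0, "az": 0}, {"fingers": 35, "x": 0, "y": 0, "z": 0, "ax": 0, "ay": 0, "az": 0}, {"fingers": 35, "x": 0, "y": 0, "z": 0, "ax": 0, "ay": 0, "az": 0}, {"fingers": 35, "x": 0, "y": 0, "z": 0, "ax": 0, "ay": 0, "az": 0}])

```text
t: 11.5
eef_pos: [0.4529, -0.0, 0.0157]
tool_rot: [-0.002, -0.031, 1.0, -0.0]
contact_force: [-7.3, -0.5, 1.3]
gripper_width: 0.576
grasp_force: 63.9
```

>>> jog_arm(rows=[{"fingers": 35, "x": -1, "y": 0, "z": -0.1, "ax": 0, "ay": 0, "az": 0}, {"fingers": 35, "x": -0.7, "y": 0, "z": 0, "ax": 0, "ay": 0, "az": 0}, {"fingers": 35, "x": 0, "y": 0, "z": 0, "ax": 0, "ay": 0, "az": 0}, {"fingers": 35, "x": 0, "y": 0, "z": 0, "ax": 0, "ay": 0, "az": 0}, {"fingers": 35, "x": 0, "y": 0, "z": 0, "ax": 0, "ay": 0, "az": 0}, {"fingers": 35, "x": 0, "y": 0, "z": 0, "ax": 0, "ay": 0, "az": 0}, {"fingers": 35, "x": 0, "y": 0, "z": 0, "ax": 0, "ay": 0, "az": 0}, {"fingers": 35, "x": 0, "y": 0, "z": 0, "ax": 0, "ay": 0, "az": 0}])

```text
t: 12.3
eef_pos: [0.454, -0.0, 0.0157]
tool_rot: [-0.003, -0.031, 1.0, -0.0]
contact_force: [-9.5, -0.5, 1.0]
gripper_width: 0.577
grasp_force: 64.0
```

```bash
python3 -c "
from h import *
togo(.46,0,.0157,93.6)
c=cam('scene'); save(c,'s4.png',(215,165,320,265),5.5)
c=cam('wrist'); save(c,'w4.png',(120,150,390,384),2)
state()"
```

```text
t 12.3 eef [ 0.454  -0.      0.0157] shift [-6.  -0.4 -0.1] az -0.09 toolz [-0.006 -0.    -1.   ] F [-9.5 -0.5  1. ] grip 0.577 64.0
{'t': 12.4, 'q': [-0.244, 0.479, 0.129, 2.228, -0.138, 0.448, 1.628], 'eef_pos': [0.454, -0.0, 0.016], 'tool_rot': [-0.003, -0.031, 1.0, -0.0], 'contact_force': [-9.9, -0.409, 2.223], 'gripper_width': 0.577, 'grasp_force': 64.027}
```

View pics/s4.png

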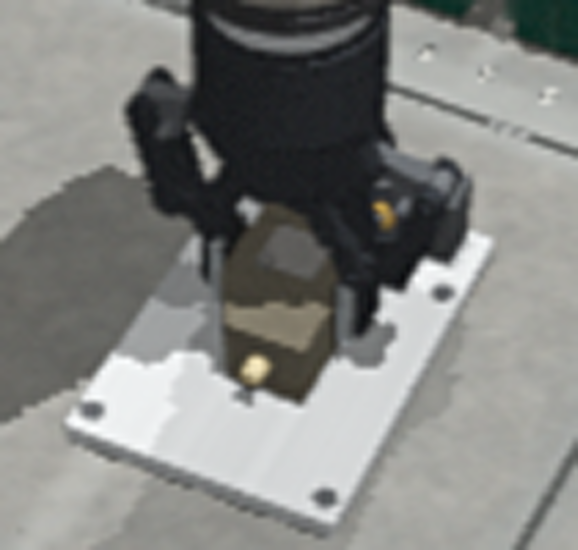

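View pics/w4.png

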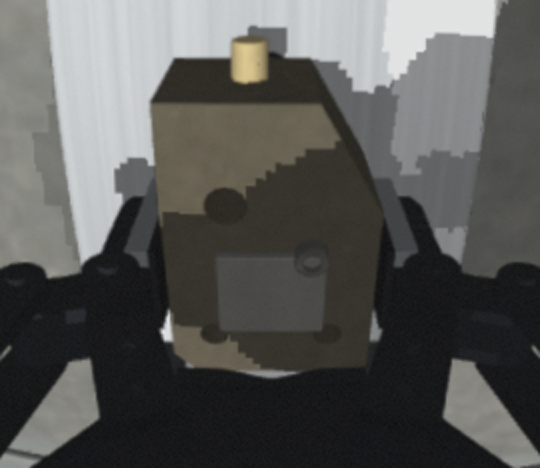

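The scene view shows the block flat on the bed against the pad, with the pin at (255,370) pointing back towards the robot. The wrist view shows it centred and square on the bed, and it presses with about 9.7 N, so I'm handing in.

```bash
python3 -c "
from station import bot
print(bot.hand_in())"
```

```text
the job is handed in; nothing more can be done
None
```

I handed the job in with the block gripped at about 64 N, lying flat on the bed and pressed squarely against the pad's middle at about 10 N (pad in about 8 mm by estimate); the hand-in returned no verdict.

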